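Sort the battery packs on the phone-repair bench

TASK

First put the swollen battery pack (silver bulging top) flat in the shallow steel tray, before any other pack goes on charge. Then seat each of the three sound packs flat in the pocket of the charging cradle of its own colour: yellow, green and red. Leave the blue meter and the white jar standing where they are.

Things in the scene. Friction and masses are not known exactly. Their poses are not given: they have to be found in the camera images.
- pack_yellow: Loose black battery pack, 64 x 40 x 22 mm high (length along x, width along y), about 90 g, either way round alike, lying flat. Origin: centre of its underside, z up. Grip across the 40 mm width, fingertips 10 mm above the underside, so they clear the charger walls. Sound pack: flat top, yellow label on top and sides.
- pack_green: Loose black battery pack, 64 x 40 x 22 mm high (length along x, width along y), about 90 g, either way round alike, lying flat. Origin: centre of its underside, z up. Grip across the 40 mm width, fingertips 10 mm above the underside, so they clear the charger walls. Sound pack: flat top, green label on top and sides.
- pack_red: Loose black battery pack, 64 x 40 x 22 mm high (length along x, width along y), about 90 g, either way round alike, lying flat. Origin: centre of its underside, z up. Grip across the 40 mm width, fingertips 10 mm above the underside, so they clear the charger walls. Sound pack: flat top, red label on top and sides.
- pack_swollen: Loose black battery pack, 64 x 40 x 22 mm high at the sides (length along x, width along y), about 90 g, either way round alike, lying flat. Origin: centre of its underside, z up. Grip across the 40 mm width, fingertips 10 mm above the underside, so they clear the tray walls. Swollen pack: no colour label, silver top bulging to about 32 mm high in the middle.
- charger_yellow: Yellow charging cradle, fixed, 84 x 60 mm (long along x). Black-floored pocket 74 x 50 mm: 5 mm spare on each side of a pack, which may lie either way round. Pocket floor 3 mm, wall tops 9 mm above the bench; a 10 mm black strip, 9 mm high, at the +x end. Origin: centre of the underside, on the bench, under the middle of the pocket; z up.
- charger_green: Green charging cradle, fixed, 84 x 60 mm (long along x). Black-floored pocket 74 x 50 mm: 5 mm spare on each side of a pack, which may lie either way round. Pocket floor 3 mm, wall tops 9 mm above the bench; a 10 mm black strip, 9 mm high, at the +x end. Origin: centre of the underside, on the bench, under the middle of the pocket; z up.
- charger_red: Red charging cradle, fixed, 84 x 60 mm (long along x). Black-floored pocket 74 x 50 mm: 5 mm spare on each side of a pack, which may lie either way round. Pocket floor 3 mm, wall tops 9 mm above the bench; a 10 mm black strip, 9 mm high, at the +x end. Origin: centre of the underside, on the bench, under the middle of the pocket; z up.
- steel_tray: Shallow bare-steel tray for unsafe packs, fixed to the bench: 100 x 78 mm outside (long along its x), walls 2 mm thick and 10 mm high, floor 2 mm above the bench. Origin: centre of its underside, on the bench; z up.
- usb_meter: Bystander: small loose blue plug-in meter with a black display and a steel plug at its +x end, 48 x 24 x 14 mm high plus a 14 mm plug. Origin: centre of the underside of the blue case, z up.
- jar: Bystander: small loose white jar with a steel cap, 40 mm across, 52 mm high, standing. Origin: centre of its underside, z up.
Mind the look-alikes: they are no part of the job. There is more than one size of the pack_green; the one meant has the size given above.

How it is judged:
By the outcome, as a careful person would: the job done as asked, in the order asked, and still so for the second after the job is handed in, with the robot touching nothing.
It also fails if it takes over 96 s, if anything falls off the work surface, if the arm or the gripper's body presses on something with over 40 N, if the wrist force passes 120 N, or if a joint passes its speed limit or range.

ROBOT

A 6-joint arm with a two-finger parallel gripper is mounted at the origin on the work surface. World frame = base frame: x ahead of the robot, y to its left, z up, the work surface at z = 0. Lengths are in mm, angles in degrees, forces in N, time in s.
With the tool pointing down it reaches from about 350 to 850 mm from the base axis. Payload 8.1 kg.
Tool frame: the origin (TCP) lies midway between the tips of the shut fingers; the grasp point (between the pads) lies 19 mm behind it; z points along the fingers, y is the line along which they close (so a half turn about z gives the same grasp; the last joint's range is limited). The gripper opens to 85 mm and grips with 20 to 120 N. Pads are 22 mm wide; open, the fingers measure 114 mm over their backs; the gripper's body (76 mm by 85 mm) begins 54 mm behind the grasp point. The pads swing forward as they close: fully open they stand 13 mm farther back than shut.
Start: joints at [-4.893, 7.471, 85.268, -0, 87.261, -4.893], TCP at [600.004, 0.022, 231.292] pointing down, gripper open.
Joint ranges: [-169.43, 169.43], [-51.17, 129.36], [1.28, 143.12], [-76.62, 256.62], [0, 156.53], [-152.29, 152.29]. Speed limits (degrees/s): [136.94, 136.94, 159.86, 180, 180, 180].

INTERFACE

Orientations are given as [roll, pitch, yaw] about the fixed x, y, z axes, in that order (R = Rz(yaw) Ry(pitch) Rx(roll)).
In Python, from bench import r, optics, workorder gives the robot as it stands.
- The arm moves only by the tool run_rows, called after "Call:" as name([rows], argument=value, ...), one row to a line, values as JSON. Schema: {"type":"object","properties":{"ticks":{"type":"array","items":{"type":"array","items":{"type":"array","items":{"type":"number"},"minItems":7,"maxItems":7},"minItems":1,"maxItems":8},"minItems":1,"maxItems":1},"grip_force":{"type":"number"},"only":{"type":"string"},"quiet":{"type":"boolean"},"lines":{"type":"string"}},"required":["ticks"],"additionalProperties":false}. ticks is a list that holds a single list of rows (three levels of brackets), with 1 to 8 rows, each of 7 numbers: a rotation vector rx, ry, rz in a scale on which 1.0 is 90 degrees, then dx, dy, dz in normalised numbers (1 is 400 mm), then the finger opening in mm; each row is the pose to reach, as a shift and turn from the pose commanded when the call began, along the tool's axes at that moment; what a row does not reach only later rows make up. A row lasts 1/8 s, in which the tool goes at most 62.5 mm and 10.7 degrees, less where a joint would pass 70% of its speed; a pose out of reach is approached as far as the arm can. The fingers move at their own pace and stop on an object; grip_force is the grip in N (left out, the last holds). Time passes only in rows, so rows that do not move let the fingers close. The tool returns the time, the measured TCP pose, the force, the opening and the grip force at its end. only (a regular expression) keeps the lines of the reply that match it, lines (a string "A,B") keeps lines A to B, and quiet returns only ok. A shift or turn number past 1, either way, is cut back to 1. Input that does not fit is refused with a message, and nothing moves.
- r.sense(): the state, without advancing time (a new reading comes with each control period).
- optics.snapshot(name): name is "scene" or "side" or "wrist"; returns a dict with "pixels" (480x640x3 uint8, blue, green, red), "fx", "fy", "cx", "cy" (pixels), "pose" (4x4, takes a point from camera to world coordinates). Camera axes: x right, y up, looking along -z (the intrinsics and any distortion apply to the point x, -y, -z); pixel columns grow to the right and rows downward; lengths in mm; the calibration is good to about 2 mm. The wrist camera is an equidistant fisheye: a pixel r from the principal point sees the ray r / f radians off the axis. A picture is of the moment at which its call begins. There is no depth.
- workorder.hand_in(): hands the job in; it is judged then, once.
The state is a dict: "time": time; "joint_pos": joint angles; "qd": joint speeds; "joint_efforts": joint torques, N m; "tool_pos": TCP position; "tcp_rot": TCP orientation; "ft_force": force on the tool from outside, world axes, zero at the start; "wrist_torque": the same for the moment, N m; "finger_gap": finger opening in mm; "grip_force": force on a finger pad.
Only numpy, scipy, OpenCV 4.12 (cv2) and the standard library are available. Lean on these libraries where they do the work, as an engineer would, in place of code of your own. Each camera call takes 0.05 s, during which the arm holds its last target. There are 200 camera calls.

## Working session

There is one attempt and no reset: what is moved stays moved. The work goes in short steps, Python scripts to look and compute and a tool call to move; the robot and the scene stay as the last step left them, time stands still between calls to the robot, and variables do not carry over. Pictures are saved under pics/ and viewed, at most 14 in all, crops included, and the job is handed in when it is done.

```bash
ls; mkdir -p pics; cat > h.py <<'E'
import numpy as np, cv2
from bench import r, optics, workorder
def snap(n,f=None):
    s=optics.snapshot(n)
    if f: cv2.imwrite('pics/'+f,s['pixels'])
    return s
def save(s,f): np.save(f,{k:v for k,v in s.items()},allow_pickle=True)
E
python3 - <<'E'
from h import *
for n in('scene','side','wrist'):
    s=snap(n,n+'1.png'); np.save(n+'1.npy',s,allow_pickle=True)
    print(n,[round(s[k],1) for k in('fx','fy','cx','cy')],[k for k in s]);print(np.round(s['pose'],3))
print(r.sense())
E
```

```text
pics
scene [454.9, 454.9, 322.5, 240.7] ['pixels', 'fx', 'fy', 'cx', 'cy', 'pose']
[[ 8.29000e-01 -4.47000e-01  3.36000e-01  8.07291e+02]
 [ 5.58000e-01  6.81000e-01 -4.74000e-01 -3.83996e+02]
 [-1.70000e-02  5.81000e-01  8.14000e-01  7.57473e+02]
 [ 0.00000e+00  0.00000e+00  0.00000e+00  1.00000e+00]]
side [505.9, 505.9, 313.4, 245.0] ['pixels', 'fx', 'fy', 'cx', 'cy', 'pose']
[[-9.43000e-01  1.88000e-01 -2.74000e-01  2.32627e+02]
 [-3.32000e-01 -5.10000e-01  7.94000e-01  8.80834e+02]
 [ 9.00000e-03  8.40000e-01  5.43000e-01  6.48903e+02]
 [ 0.00000e+00  0.00000e+00  0.00000e+00  1.00000e+00]]
wrist [371.6, 371.6, 316.1, 236.3] ['pixels', 'fx', 'fy', 'cx', 'cy', 'pose']
[[ 1.00000e+00  0.00000e+00  2.00000e-03  5.99220e+02]
 [-1.00000e-03  9.51000e-01  3.08000e-01  7.88970e+01]
 [-2.00000e-03 -3.08000e-01  9.51000e-01  3.73197e+02]
 [ 0.00000e+00  0.00000e+00  0.00000e+00  1.00000e+00]]
{'time': 0.15, 'joint_pos': array([-4.89451767e+00,  7.50680912e+00,  8.53146966e+01,  3.29428972e-04,
        8.72615699e+01, -4.89327427e+00]), 'qd': array([ 0.04351224, -0.08408384, -0.18938146, -0.08065791, -0.00689673,
       -0.09532163]), 'joint_efforts': array([ 1.01583330e-03, -5.70061326e+01, -5.01160097e+01, -1.39109225e-04,
        9.69119486e-03, -7.10949371e-05]), 'tool_pos': array([5.99578904e+02, 4.52359769e-02, 2.30470701e+02]), 'tcp_rot': array([-1.79917255e+02, -7.41417175e-03,  8.99987353e+01]), 'ft_force': array([-0.38048856,  0.25424017,  0.31163893]), 'wrist_torque': array([ 0.00183318,  0.02552521, -0.0073508 ]), 'grip_force': 0.0, 'finger_gap': 85.53088933631561}
```

View pics/scene1.png

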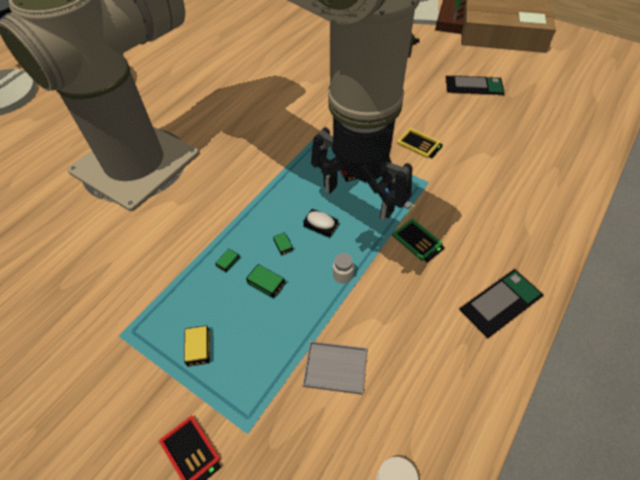

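View pics/side1.png

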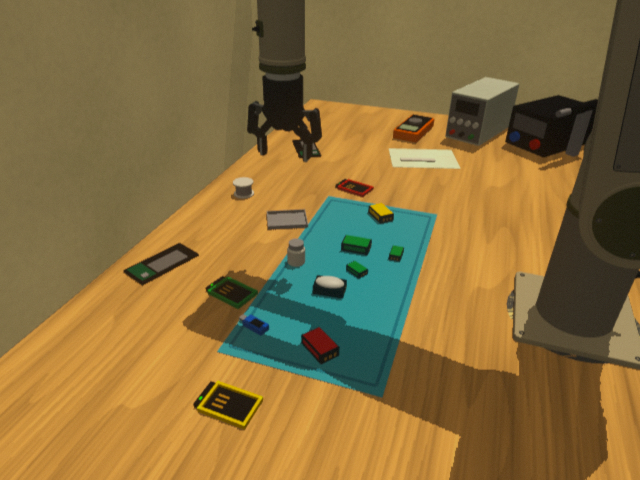

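View pics/wrist1.png

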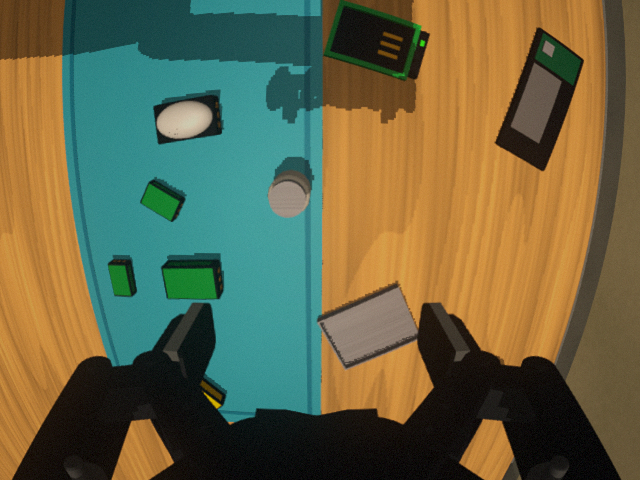

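```bash
cat >> h.py <<'E'
def load(f): return np.load(f,allow_pickle=True).item()
def ground(s,px,z,fish=False):
    "pixels -> world points on plane z"
    px=np.asarray(px,float).reshape(-1,2)
    d=(px-[s['cx'],s['cy']])/[s['fx'],s['fy']]
    if fish:
        t=np.linalg.norm(d,axis=1,keepdims=True)+1e-9; d=d/t*np.tan(t)
    v=np.c_[d[:,0],-d[:,1],-np.ones(len(d))]@s['pose'][:3,:3].T
    o=s['pose'][:3,3]
    return (o+v*((z-o[2])/v[:,2:]))[:,:2]
HUE=dict(green=(45,75),yellow=(20,34),red=(0,8))
def blobs(s,col,z,fish=False,amin=60,smin=120,vmin=40):
    "colour blobs -> (px centroid, area, world centre, sizes, yaw of long side)"
    hsv=cv2.cvtColor(s['pixels'],cv2.COLOR_BGR2HSV)
    lo,hi=HUE[col]; m=cv2.inRange(hsv,(lo,smin,vmin),(hi,255,255))
    if col=='red': m|=cv2.inRange(hsv,(174,smin,vmin),(180,255,255))
    out=[]
    for c in cv2.findContours(m,cv2.RETR_EXTERNAL,cv2.CHAIN_APPROX_NONE)[0]:
        a=cv2.contourArea(c)
        if a<amin: continue
        out.append((c.reshape(-1,2).mean(0).round(),a,*rect(ground(s,c,z,fish))))
    return out
def rect(w):
    (x,y),(a,b),t=cv2.minAreaRect(w.astype(np.float32))
    if a<b: a,b,t=b,a,t+90
    return np.round([x,y,a,b,(t+90)%180-90],1)
E
python3 - <<'E'
from h import *
for n in('scene','side','wrist'):
    s=load(n+'1.npy')
    for c in HUE:
        for b in blobs(s,c,22 ,n=='wrist'): print(n,c,*b)
w=load('wrist1.npy')
print('tray corners',ground(w,[(318,322),(398,284),(418,330),(348,366)],10,True))
print('swollen black top',ground(w,[(154,104),(220,96),(222,131),(161,143)],22,True))
sd=load('side1.npy'); img=sd['pixels'][170:430,190:450]
cv2.imwrite('pics/sidecrop.png',cv2.resize(img,None,fx=2.3,fy=2.3,interpolation=cv2.INTER_CUBIC))
E
```

```text
scene green [521. 287.] 503.0 867.0 159.1 61.0 34.3 -22.1
scene green [264. 279.] 584.5 461.5 -90.0 60.7 43.4 1.1
scene green [227. 259.] 229.5 374.4 -93.3 40.3 30.3 88.5
scene green [282. 242.] 189.5 439.2 -1.4 40.8 25.2 -31.0
scene green [417. 239.] 990.5 660.6 150.9 90.5 61.0 -16.0
scene green [495.  85.] 118.5 600.5 701.9 55.4 33.7 -61.0
scene yellow [196. 344.] 733.0 443.9 -254.2 61.4 39.9 -47.2
scene yellow [419. 142.] 681.0 532.7 403.2 87.0 67.3 -2.8
scene red [189. 450.] 763.5 551.4 -385.5 84.7 59.9 -15.9
side green [232. 291.] 808.0 648.6 180.5 96.2 62.5 -15.4
side green [142. 271.] 161.0 855.7 185.6 58.0 34.3 -21.4
side green [356. 268.] 145.0 435.5 17.9 41.7 35.0 -29.0
side green [396. 251.] 92.5 365.8 -78.2 39.9 26.3 -87.9
side green [355. 243.] 301.0 462.3 -74.9 60.5 59.8 -0.2
side yellow [230. 404.] 1896.0 523.3 430.5 91.3 66.2 -3.7
side yellow [380. 210.] 226.0 445.1 -248.6 77.9 54.0 -48.9
side yellow [572. 208.] 93.0 -23.5 -444.8 124.0 24.1 -88.7
side red [316. 344.] 535.5 436.5 259.2 65.6 47.5 -36.6
side red [354. 187.] 314.5 541.5 -353.9 91.1 68.2 -15.6
side red [534. 144.] 92.0 63.0 -880.2 110.6 34.7 88.8
wrist green [190. 283.] 1480.5 460.3 -88.5 60.0 36.7 1.9
wrist green [119. 280.] 490.5 371.4 -87.8 39.5 24.7 -89.5
wrist green [188. 263.] 79.5 462.3 -64.8 47.8 4.2 3.3
wrist green [160. 202.] 742.0 437.7 2.7 39.7 24.6 -31.1
wrist green [557.  59.] 1137.5 857.9 164.4 57.6 34.0 -21.6
wrist green [372.  40.] 4853.5 652.0 157.9 81.4 58.8 -16.0
wrist yellow [211. 400.] 84.0 462.6 -256.8 33.3 11.3 -63.2
wrist yellow [211. 390.] 119.5 464.5 -240.9 36.9 9.9 -46.6
tray corners [[ 600.46611643 -140.79363586]
 [ 688.1524182   -93.82198717]
 [ 718.3293983  -154.88484395]
 [ 637.09300883 -204.85045899]]
swollen black top [[438.62445917 102.40644368]
 [507.77520778 104.51099984]
 [508.91862406  70.57278754]
 [444.51628003  62.55920835]]
```

View pics/sidecrop.png

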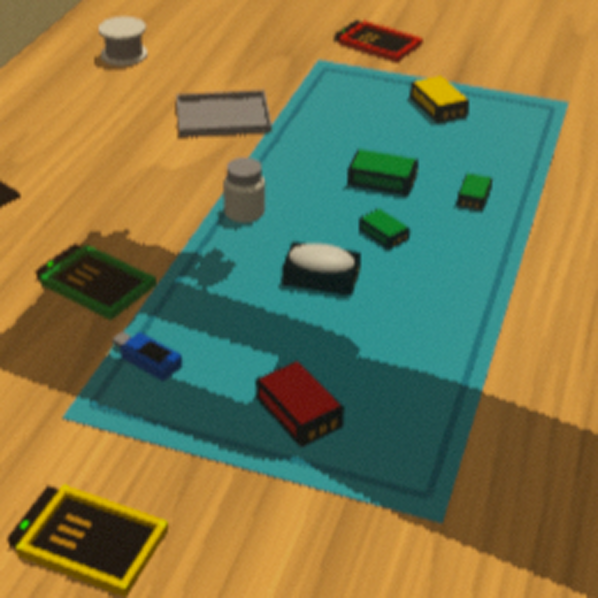

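Careful with the scale: shifts go in shares of 400 mm and turns go in shares of 90 degrees. That gives: -127 mm is -0.3175, -112 mm is -0.28, 80 degrees is 0.8889.

Call:
run_rows([
  [[0,0,0.1111,0.025,-0.04,0.025,60],[0,0,0.2222,0.0525,-0.08,0.05,60],[0,0,0.3333,0.08,-0.12,0.075,60],[0,0,0.4444,0.105,-0.16,0.1,60],[0,0,0.5556,0.1325,-0.2,0.125,60],[0,0,0.6667,0.16,-0.24,0.15,60],[0,0,0.7778,0.1875,-0.28,0.175,60],[0,0,0.8889,0.2125,-0.3175,0.2,60]],
], grip_force=40)

```text
time: 1.15
tool_pos: [472.2, 85.4, 150.7]
tcp_rot: [-180.0, 0.0, 9.7]
ft_force: [0.8, 0.2, 0.7]
finger_gap: 59.7
grip_force: 0.0
```

```bash
python3 - <<'E'
from h import *
s=snap('wrist','w2.png'); np.save('w2.npy',s,allow_pickle=True)
x=r.sense();print(x['time'],x['tool_pos'],x['tcp_rot'],x['joint_pos'],x['finger_gap'])
E
```

```text
1.2 [469.93068574  86.29609045 148.94181094] [-179.93617511    0.22299167    9.15881899] [ 4.21988312e+00 -8.40266780e+00  1.09773586e+02  4.52426772e-02
  7.88567438e+01  8.50523564e+01] 60.28917223421825
```

View pics/w2.png

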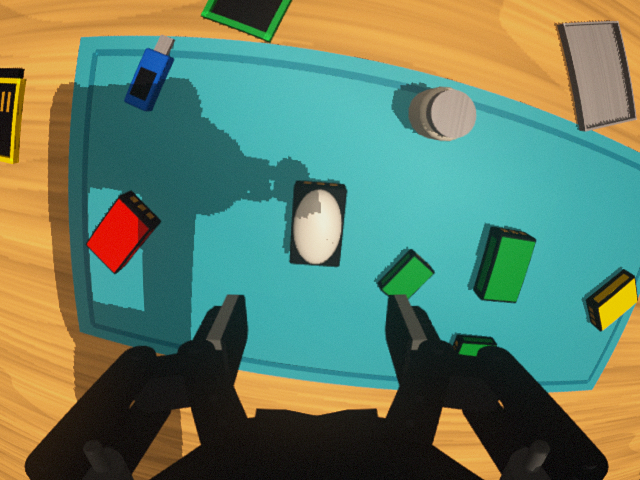

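```bash
cat >> h.py <<'E'
from scipy.optimize import minimize
from scipy.spatial.transform import Rotation as Rot
def proj(s,P,fish):
    c=(np.asarray(P,float)-s['pose'][:3,3])@s['pose'][:3,:3]; c=c*[1,-1,-1]
    if fish:
        rr=np.hypot(c[:,0],c[:,1]); c=np.c_[c[:,:2]*(np.arctan2(rr,c[:,2])/(rr+1e-9))[:,None],np.ones(len(c))]
    return c[:,:2]/c[:,2:]*[s['fx'],s['fy']]+[s['cx'],s['cy']]
def box(p,dims,z0=0):
    L,W,H=dims; c,si=np.cos(np.radians(p[2])),np.sin(np.radians(p[2]))
    return np.array([[p[0]+c*a-si*b,p[1]+si*a+c*b,z] for a in(-L/2,L/2) for b in(-W/2,W/2) for z in(z0,z0+H)])
def fitbox(s,mask,p0,dims,fish=True,K=4,z0=0):
    "fit x,y,yaw of a box on the bench to its silhouette; mask is uint8 0/255"
    q=proj(s,box(p0,dims,z0),fish); a=np.floor(q.min(0)-25).astype(int); b=np.ceil(q.max(0)+25).astype(int)
    a=np.maximum(a,0); sub=mask[a[1]:b[1],a[0]:b[0]]
    n,lab,st,ce=cv2.connectedComponentsWithStats(sub)
    qc=q.mean(0)-a; i=1+np.argmin([np.hypot(*(ce[k]-qc))-st[k,4]**.5 for k in range(1,n)])
    M=(lab==i).astype(np.uint8)*255; big=cv2.resize(M,None,fx=K,fy=K,interpolation=cv2.INTER_NEAREST)>0
    def cost(p):
        h=cv2.convexHull(((proj(s,box(p,dims,z0),fish)-a+.5)*K*16).astype(np.int32))
        m=cv2.fillConvexPoly(np.zeros(big.shape,np.uint8),h,1,shift=4)>0
        return 1-(m&big).sum()/(m|big).sum()
    best=min((minimize(cost,np.add(p0,[0,0,d]),method='Nelder-Mead',options=dict(initial_simplex=np.add(p0,[0,0,d])+np.array([[0,0,0],[8,0,0],[0,8,0],[0,0,8]]))) for d in(-6,6)),key=lambda r:r.fun)
    return best.x.round(1),round(1-best.fun,3)
def packmask(s,dark=50):
    h,S,V=cv2.split(cv2.cvtColor(s['pixels'],cv2.COLOR_BGR2HSV))
    teal=(h>78)&(h<108)&(S>70)&(V>dark)
    return cv2.morphologyEx((~teal).astype(np.uint8)*255,cv2.MORPH_OPEN,np.ones((2,2)))
E
python3 - <<'E'
from h import *
D=(64,40,22)
for f in ('w2','wrist1'):
    s=load(f+'.npy'); m=packmask(s); cv2.imwrite('pics/m.png',m)
    for n,p in dict(swollen=(473,85,4),red=(436,259,-37),green=(461,-88,2),yellow=(446,-252,-47)).items():
        q=proj(s,box(p,D),True).mean(0)
        if f=='wrist1' and n in('red','yellow'): continue
        print(f,n,fitbox(s,m,p,D))
print('tray',ground(load('w2.npy'),[(558,23),(619,20),(636,121),(582,129)],10,True))
E
```

```text
w2 swollen (array([469.2,  83.7,   4.9]), np.float64(0.933))
w2 red (array([432.8, 251.6, -38. ]), np.float64(0.947))
w2 green (array([459.3, -91. ,   1.4]), np.float64(0.919))
w2 yellow (array([ 439.5, -261.1,  -47.6]), np.float64(0.695))
wrist1 swollen (array([470.6,  83.7,   5.1]), np.float64(0.942))
wrist1 green (array([461.1, -89.5,   3. ]), np.float64(0.919))
tray [[ 686.33187252  -91.81088128]
 [ 724.3188355  -168.71114779]
 [ 631.17897567 -210.98851801]
 [ 599.56768712 -136.90553318]]
```

View pics/m.png

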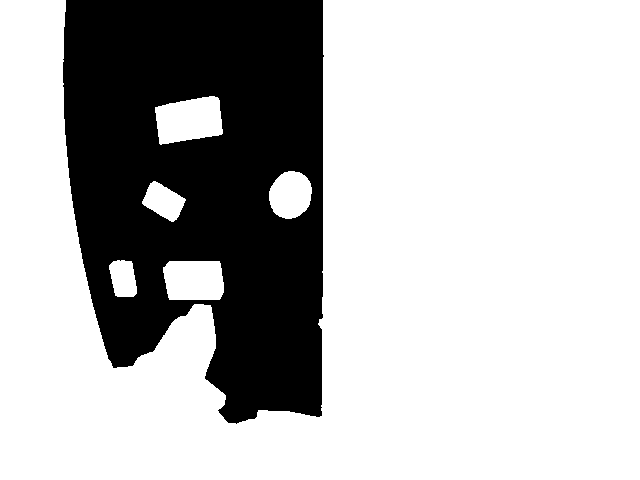

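Converted, 143.3 mm is 0.3583, 125 mm is 0.3125, 5 degrees is 0.0556.

```bash
cat >> h.py <<'E'
def tool(c,t):
    "commanded [x,y,z,yaw] and target -> rz, dx, dy, dz in tool axes (tool down)"
    a=np.radians(c[3]); d=np.subtract(t[:2],c[:2])
    return np.round([c[3]-t[3],d@[np.cos(a),np.sin(a)],d@[np.sin(a),-np.cos(a)],c[2]-t[2]],1)
E
```

Call:
run_rows([
  [[0,0,0.0556,-0.0075,0.0018,0.1125,60],[0,0,0.0556,-0.0075,0.0018,0.225,60],[0,0,0.0556,-0.0075,0.0018,0.3125,60],[0,0,0.0556,-0.0075,0.0018,0.3583,60],[0,0,0.0556,-0.0075,0.0018,0.3583,60],[0,0,0.0556,-0.0075,0.0018,0.3583,30],[0,0,0.0556,-0.0075,0.0018,0.3583,30],[0,0,0.0556,-0.0075,0.0018,0.3583,30]],
], grip_force=40)

```text
time: 2.2
tool_pos: [471.5, 83.9, 9.4]
tcp_rot: [180.0, -0.2, 5.0]
ft_force: [-0.2, -0.7, 5.8]
finger_gap: 38.7
grip_force: 41.9
```

```bash
python3 -c "
from h import *
t=ground(load('w2.npy'),[(558,23),(619,20),(636,121),(582,129)],10,True);u=ground(load('wrist1.npy'),[(398,284),(418,330),(348,366),(318,322)],10,True)
for v in(t,u):print(rect(v))
s=load('scene1.npy');v=ground(s,[(310,343),(367,345),(362,392),(305,387)],10);print(rect(v),v.round())
print(rect(ground(load('side1.npy'),[(266,211),(304,210),(308,228),(271,228)],10)))
print(tool([470,84,8,5],[660,-150,60,28]))"
```

```text
[ 659.5 -152.9  102.2   85.8   26.3]
[ 661.9 -148.1   99.4   73.8   29.8]
[ 663.8 -149.7   98.8   81.6   28.7] [[ 603. -142.]
 [ 688.  -90.]
 [ 722. -164.]
 [ 640. -209.]]
[ 658.8 -142.   103.3   91.4   23.5]
[-23.  168.9 249.7 -52. ]
```

Call:
run_rows([
  [[0,0,0,0,0,-0.0875,30],[0,0,0,0,0,-0.2,30],[0,0,0,0,0,-0.275,30]],
])

```text
time: 2.58
tool_pos: [470.9, 83.9, 120.4]
tcp_rot: [180.0, -0.1, 5.0]
ft_force: [-0.1, 0.1, -1.1]
finger_gap: 39.2
grip_force: 41.2
```

```bash
python3 -c "
from h import *
print(tool([470.2,83.8,118,5],[661,-149,118,28]),rect(ground(load('wrist1.npy'),[(272,182),(308,182),(308,210),(272,210)],52,True)))"
```

```text
[-23.  169.8 248.5   0. ] [ 5.753e+02  1.210e+01  3.220e+01  2.540e+01 -4.000e-01]
```

Converted, 248.5 mm is 0.6213, 231 mm is 0.5775, -23 degrees is -0.2556.

Call:
run_rows([
  [[0,0,-0.0444,0.05,0.075,0,30],[0,0,-0.0889,0.12,0.175,0,30],[0,0,-0.1333,0.19,0.28,0,30],[0,0,-0.1778,0.2625,0.385,0,30],[0,0,-0.2222,0.335,0.49,0,30],[0,0,-0.2444,0.395,0.5775,0,30],[0,0,-0.2556,0.4245,0.6213,0,30],[0,0,-0.2556,0.4245,0.6213,0,30]],
])

```text
time: 3.58
tool_pos: [661.3, -150.2, 117.7]
tcp_rot: [-180.0, 0.0, 27.9]
ft_force: [-1.1, 0.4, -0.8]
finger_gap: 39.2
grip_force: 41.2
```

```bash
python3 - <<'E'
from h import *
s=snap('wrist','w3.png'); np.save('w3.npy',s,allow_pickle=True)
x=r.sense();print(x['time'],x['tool_pos'],x['tcp_rot'],x['finger_gap'])
E
```

```text
3.625 [ 660.72732738 -149.05203339  117.63315156] [-1.79958592e+02  2.31073256e-02  2.79410835e+01] 38.58583201940028
```

View pics/w3.png

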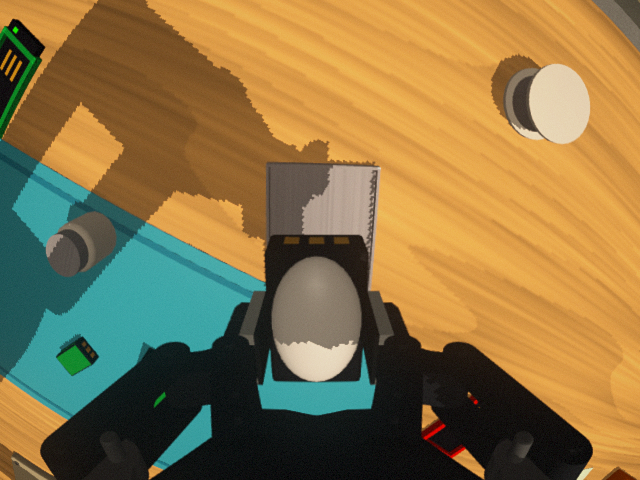

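```bash
python3 -c "
from h import *
s=load('w3.npy');v=ground(s,[(267,163),(379,165),(370,282),(266,235)],10,True);print(v.round(1))
e=v[1]-v[0];print(np.hypot(*e),np.degrees(np.arctan2(e[0],-e[1])))
m=v[:2].mean(0);a=np.arctan2(e[0],-e[1]);print('ctr',m-50*np.array([np.cos(a),np.sin(a)]))
f=v[1]-v[2];print(np.degrees(np.arctan2(f[1],f[0])))"
```

```text
[[ 689.4  -97.6]
 [ 723.9 -165.4]
 [ 645.8 -203.8]
 [ 642.9 -119.4]]
76.15490194215374 26.955154300282025
ctr [ 662.0716639  -154.15647812]
26.170209417565278
```

Converted, 107.5 mm is 0.2688, 100 mm is 0.25, 1 degrees is 0.0111.

Call:
run_rows([
  [[0,0,0.0111,-0.0013,0.005,0.1,30],[0,0,0.0111,-0.0013,0.005,0.2,30],[0,0,0.0111,-0.0013,0.005,0.25,30],[0,0,0.0111,-0.0013,0.005,0.2688,30],[0,0,0.0111,-0.0013,0.005,0.2688,30],[0,0,0.0111,-0.0013,0.005,0.2688,56],[0,0,0.0111,-0.0013,0.005,0.2688,56]],
])

```text
time: 4.5
tool_pos: [662.0, -151.0, 11.4]
tcp_rot: [179.9, -0.1, 27.0]
ft_force: [-0.2, 0.7, 0.2]
finger_gap: 56.1
grip_force: 0.0
```

Call:
run_rows([
  [[0,0,0,0,0,-0.075,58],[0,0,0,0,0,-0.2,58],[0,0,0,0,0,-0.325,58]],
])

```text
time: 4.88
tool_pos: [661.2, -150.8, 141.8]
tcp_rot: [-180.0, 0.0, 27.0]
ft_force: [0.4, -0.1, 0.8]
finger_gap: 58.2
grip_force: 0.0
```

```bash
python3 - <<'E'
from h import *
for n in('wrist','side','scene'):
  s=snap(n); np.save(n+'4.npy',s,allow_pickle=True)
  if n=='wrist': cv2.imwrite('pics/w4.png',s['pixels'])
x=r.sense();print(x['time'],x['tool_pos'],x['tcp_rot'],x['finger_gap'])
E
```

```text
5.025 [ 664.41938314 -151.83790318  146.03098008] [179.64595802  -0.36480308  26.99857139] 58.09157692034153
```

View pics/w4.png

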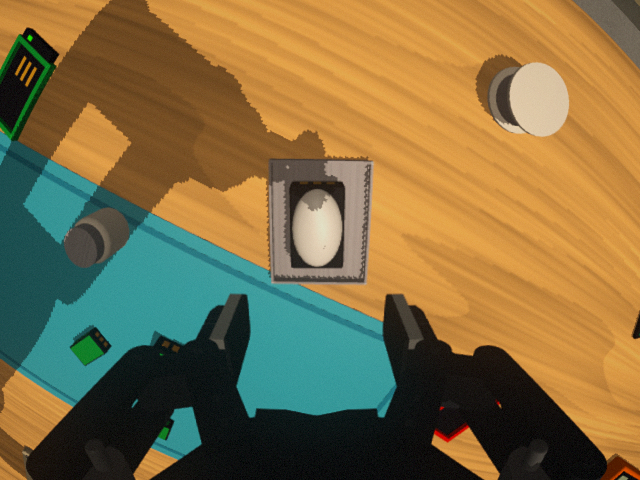

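```bash
python3 -c "
from h import *
print(tool([661.5,-151,140.5,27],[443,-256,140.5,-47]))"
```

```text
[  74.  -242.4   -5.6    0. ]
```

Converted, -242.4 mm is -0.606, -230 mm is -0.575, 74 degrees is 0.8222.

Call:
run_rows([
  [[0,0,0.1111,-0.0825,-0.0025,0,60],[0,0,0.2222,-0.165,-0.005,0,60],[0,0,0.3333,-0.2475,-0.005,0,60],[0,0,0.4444,-0.33,-0.0075,0,60],[0,0,0.5556,-0.4125,-0.01,0,60],[0,0,0.6667,-0.495,-0.0125,0,60],[0,0,0.7778,-0.575,-0.0125,0,60],[0,0,0.8222,-0.606,-0.014,0,60]],
])

```text
time: 6.02
tool_pos: [440.9, -256.2, 139.2]
tcp_rot: [180.0, 0.1, -47.3]
ft_force: [0.9, -0.8, 0.1]
finger_gap: 59.6
grip_force: 0.0
```

Call:
run_rows([
  [[0,0,0,0,0,0,60]],
])

```text
time: 6.15
tool_pos: [441.8, -256.0, 139.5]
tcp_rot: [180.0, 0.1, -47.0]
ft_force: [0.8, 1.2, 0.2]
finger_gap: 60.2
grip_force: 0.0
```

```bash
python3 - <<'E'
from h import *
s=snap('wrist','w5.png'); np.save('w5.npy',s,allow_pickle=True)
x=r.sense();print(x['time'],x['tool_pos'],x['tcp_rot'],x['joint_pos'])
print(fitbox(s,packmask(s),(444,-256,-47),(64,40,22)))
b=[v for v in blobs(s,'red',9,True)];print(b)
E
```

```text
6.2 [ 442.54058143 -255.778652    139.72877711] [ 1.79999821e+02  6.04455822e-02 -4.69509495e+01] [-3.57840824e+01 -2.67092483e+00  1.05426958e+02  1.18196929e-02
  7.73033025e+01  1.01164263e+02]
(array([ 439.9, -255.9,  -46.9]), np.float64(0.949))
[(array([344.,  34.]), 1470.5, np.float64(535.4), np.float64(-384.7), np.float64(64.8), np.float64(60.9), np.float64(-16.2))]
```

View pics/w5.png

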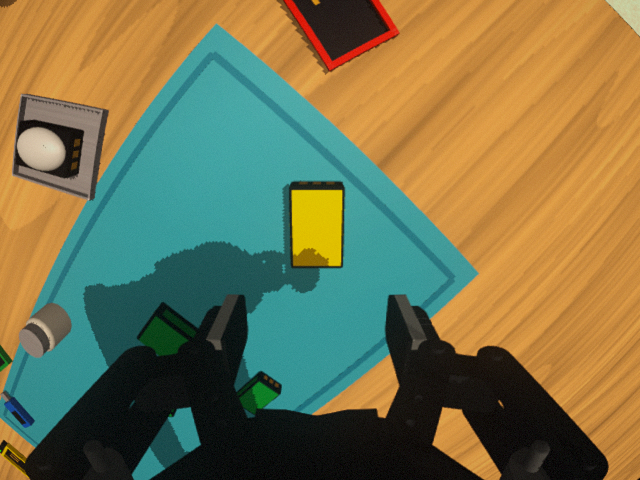

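Converted, 132.5 mm is 0.3313, 120 mm is 0.3.

Call:
run_rows([
  [[0,0,0,-0.0025,-0.0013,0.1125,60],[0,0,0,-0.0025,-0.0013,0.225,60],[0,0,0,-0.0025,-0.0013,0.3,60],[0,0,0,-0.0025,-0.0013,0.3313,60],[0,0,0,-0.0025,-0.0013,0.3313,60],[0,0,0,-0.0025,-0.0013,0.3313,30],[0,0,0,-0.0025,-0.0013,0.3313,30],[0,0,0,-0.0025,-0.0013,0.3313,30]],
], grip_force=40)

```text
time: 7.2
tool_pos: [444.1, -255.8, 9.8]
tcp_rot: [-180.0, -0.2, -47.0]
ft_force: [0.6, -0.3, 7.7]
finger_gap: 39.2
grip_force: 41.9
```

Call:
run_rows([
  [[0,0,0,0,0,-0.0875,30],[0,0,0,0,0,-0.2125,30],[0,0,0,0,0,-0.33,30]],
], grip_force=40)

```text
time: 7.58
tool_pos: [442.4, -254.8, 141.8]
tcp_rot: [-180.0, -0.0, -47.0]
ft_force: [1.2, -0.3, -0.8]
finger_gap: 38.8
grip_force: 41.0
```

```bash
python3 -c "
from h import *
for f in('side1','side4','scene1'):
  s=load(f+'.npy')
  for b in blobs(s,'yellow',9)+blobs(s,'green',9)+blobs(s,'red',9):
    if b[1]>290: print(f,*b)
print(tool([442,-256,140,-47],[525,415,140,-3]))"
```

```text
side1 [230. 404.] 1896.0 529.4 421.2 93.2 67.6 -3.7
side1 [232. 291.] 808.0 657.2 166.0 98.2 63.8 -15.4
side1 [355. 243.] 301.0 467.1 -94.8 61.8 61.0 -0.2
side1 [316. 344.] 535.5 440.7 246.3 66.9 48.5 -36.6
side1 [354. 187.] 314.5 547.9 -379.5 93.0 69.6 -15.6
side4 [230. 404.] 1891.0 527.6 421.3 90.2 67.5 -3.9
side4 [232. 291.] 821.0 657.2 165.1 97.6 64.2 -16.8
side4 [355. 243.] 296.0 466.6 -94.5 61.3 61.0 -88.1
side4 [317. 344.] 575.5 440.9 246.1 67.3 48.5 -36.6
side4 [354. 187.] 310.5 547.9 -379.5 93.0 69.6 -15.6
scene1 [196. 344.] 733.0 437.5 -251.9 62.4 40.6 -47.2
scene1 [419. 142.] 681.0 527.9 417.2 88.5 68.5 -2.8
scene1 [521. 287.] 503.0 868.1 168.7 62.0 34.9 -22.1
scene1 [264. 279.] 584.5 455.4 -84.8 61.8 44.2 1.1
scene1 [417. 239.] 990.5 658.0 160.3 92.1 62.1 -16.0
scene1 [189. 450.] 763.5 546.9 -385.5 86.2 60.9 -15.9
[ -44.  -434.1 -518.3    0. ]
```

```bash
python3 -c "
from h import *
print(tool([442.7,-254.9,140,-47],[527,418,140,-3]))"
```

```text
[ -44.  -434.6 -520.6    0. ]
```

Converted, -320.6 mm is -0.8015, -280 mm is -0.7.

Call:
run_rows([
  [[0,0,0,-0.05,-0.06,0,30],[0,0,0,-0.13,-0.155,0,30],[0,0,0,-0.22,-0.2625,0,30],[0,0,0,-0.315,-0.375,0,30],[0,0,0,-0.41,-0.49,0,30],[0,0,0,-0.5,-0.6,0,30],[0,0,0,-0.585,-0.7,0,30],[0,0,0,-0.6615,-0.8015,0,30]],
])

```text
time: 8.57
tool_pos: [496.6, 159.1, 140.5]
tcp_rot: [-180.0, -0.0, -47.0]
ft_force: [1.7, 0.2, -1.8]
finger_gap: 38.7
grip_force: 41.0
```

Call:
run_rows([
  [[0,0,-0.0889,-0.085,-0.1,0,30],[0,0,-0.1778,-0.17,-0.2,0,30],[0,0,-0.2667,-0.255,-0.3,0,30],[0,0,-0.3556,-0.33,-0.39,0,30],[0,0,-0.4444,-0.39,-0.46,0,30],[0,0,-0.4889,-0.425,-0.5,0,30],[0,0,-0.4889,-0.425,-0.5,0,30],[0,0,-0.4889,-0.425,-0.5,0,30]],
])

```text
time: 9.57
tool_pos: [526.9, 417.3, 139.9]
tcp_rot: [180.0, 0.0, -3.1]
ft_force: [-0.1, 0.9, -0.6]
finger_gap: 39.2
grip_force: 41.0
```

```bash
python3 - <<'E'
from h import *
s=snap('wrist','w6.png'); np.save('w6.npy',s,allow_pickle=True)
x=r.sense();print(x['time'],x['tool_pos'],x['tcp_rot'],x['joint_pos'])
E
```

```text
9.625 [526.99474186 417.04838644 139.92871876] [ 1.79971539e+02  1.42671929e-02 -3.09185866e+00] [ 3.39954546e+01  2.16081730e+01  7.83673137e+01 -1.43156055e-02
  8.00530578e+01  1.27089786e+02]
```

View pics/w6.png

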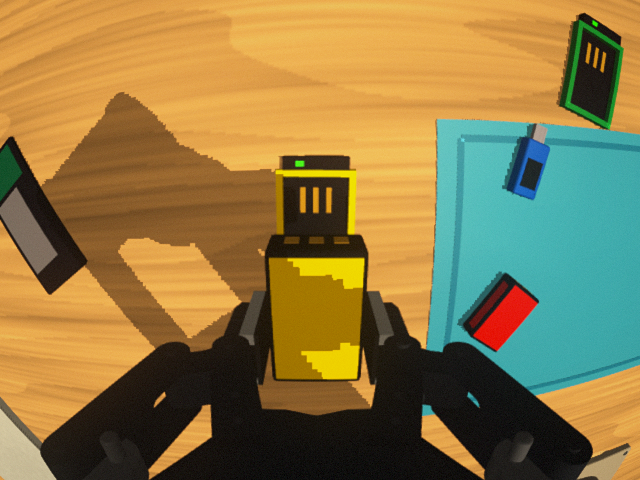

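```bash
cat >> h.py <<'E'
def edge(s,p,z,half):
    "+x edge of a fixture seen by its left and right corner pixels -> centre, yaw, edge length"
    v=ground(s,p,z,True); e=v[1]-v[0]; a=np.arctan2(e[0],-e[1])
    return (v.mean(0)-half*np.array([np.cos(a),np.sin(a)])).round(1),round(np.degrees(a),1),np.hypot(*e).round(1)
E
python3 -c "
from h import *
s=load('w6.npy')
hsv=cv2.cvtColor(s['pixels'],cv2.COLOR_BGR2HSV);m=cv2.inRange(hsv,(20,120,60),(34,255,255));m[225:]=0;m[:,:270]=0;m[:,362:]=0
ys,xs=np.nonzero(m);print([(y,xs[ys==y].min(),xs[ys==y].max()) for y in range(ys.min(),ys.max(),5)])
print(edge(s,[(276.5,169.5),(356,170)],9,42)); print(ground(s,[(277,232),(353,232)],9,True))
b=[b for b in blobs(s,'red',22,True)];print(b);print(fitbox(s,packmask(s),(436,255,-37),(64,40,22)))"
```

```text
Traceback (most recent call last):
ValueError: zero-size array to reduction operation minimum which has no identity
```

```bash
python3 -c "
from h import *
s=load('w6.npy')
print(edge(s,[(276.5,169.5),(356,170)],9,42)); print(ground(s,[(277,232),(353,232)],9,True))
print(fitbox(s,packmask(s),(436,255,-37),(64,40,22)))
w=load('w2.npy');print(fitbox(w,packmask(w),(436,255,-37),(64,40,22)))"
```

```text
(array([526.5, 417.2]), np.float64(-3.5), np.float64(59.0))
[[521.76883785 447.61666408]
 [518.54472442 388.86541313]]
(array([432.4, 249.6, -37.9]), np.float64(0.944))
(array([432.8, 251.6, -37.7]), np.float64(0.947))
```

```bash
python3 -c "
from h import *
s=load('w6.npy')
print(ground(s,[(268,258),(365,258),(273,380),(361,380)],154,True),ground(s,[(272,236),(362,236)],132,True))"
```

```text
[[556.15750723 433.48258657]
 [554.16887704 397.28134962]
 [497.69226251 437.85886548]
 [495.50885333 398.80359064]] [[557.71475167 434.29886784]
 [555.60307858 395.80459803]]
```

Converted, 128.5 mm is 0.3213, 115 mm is 0.2875, 0.3 degrees is 0.0033.

Call:
run_rows([
  [[0,0,0.0033,0,0,0.1,30],[0,0,0.0033,0,0,0.2125,30],[0,0,0.0033,0,0,0.2875,30],[0,0,0.0033,0,0,0.3213,30],[0,0,0.0033,0,0,0.3213,30],[0,0,0.0033,0,0,0.3213,56],[0,0,0.0033,0,0,0.3213,56]],
])

```text
time: 10.5
tool_pos: [527.6, 418.1, 12.4]
tcp_rot: [-180.0, -0.1, -3.3]
ft_force: [-0.4, 0.4, 0.3]
finger_gap: 55.9
grip_force: 0.0
```

Call:
run_rows([
  [[0,0,0,0,0,-0.075,58],[0,0,0,0,0,-0.2,58],[0,0,0,0,0,-0.3213,58],[0,0,0,0,0,-0.3213,58]],
])

```text
time: 11.0
tool_pos: [530.2, 420.2, 147.2]
tcp_rot: [-179.6, -0.5, -3.3]
ft_force: [-0.1, 0.6, 0.8]
finger_gap: 58.0
grip_force: 0.0
```

```bash
python3 - <<'E'
from h import *
s=snap('wrist','w7.png'); np.save('w7.npy',s,allow_pickle=True)
x=r.sense();print(x['time'],x['tool_pos'],x['tcp_rot'])
print(tool([527,418,140,-3.3],[434,252,140,142]), tool([527,418,140,-3.3],[660,159,140,-16]))
E
```

```text
11.05 [528.77392143 419.17371935 143.80925471] [-179.77766446   -0.29105165   -3.30411666]
[-145.3  -83.3  171.1    0. ] [ 12.7 147.7 250.9   0. ]
```

View pics/w7.png

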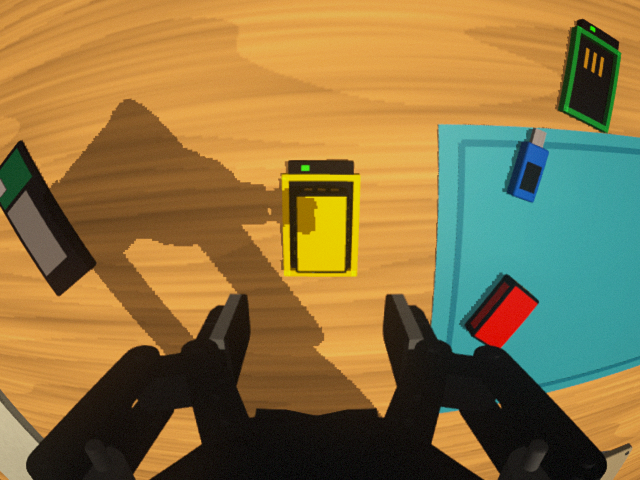

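Converted, 171.1 mm is 0.4278, 150 mm is 0.375, -80 degrees is -0.8889.

```bash
python3 -c "
from h import *
s=load('w7.npy');h=cv2.cvtColor(s['pixels'],cv2.COLOR_BGR2HSV)
v=ground(s,[(293,190),(351,190),(294,272),(349,272)],25,True);print('pack top',v.round(1),rect(v))
v=ground(s,[(282,174),(359,174),(284,277),(357,277)],9,True);print('charger',v.round(1),rect(v))"
```

```text
pack top [[560.1 435.8]
 [557.7 393.7]
 [495.9 440. ]
 [493.4 397.3]] [526.8 416.8  64.4  42.7  -3.3]
charger [[570.2 444.6]
 [566.9 385.9]
 [485.1 450.2]
 [481.6 389.7]] [525.9 417.6  85.3  60.6  -3.2]
```

Call:
run_rows([
  [[0,0,-0.1111,-0.025,0.0525,0,60],[0,0,-0.2222,-0.05,0.105,0,60],[0,0,-0.3333,-0.0775,0.16,0,60],[0,0,-0.4444,-0.105,0.215,0,60],[0,0,-0.5556,-0.13,0.2675,0,60],[0,0,-0.6667,-0.155,0.32,0,60],[0,0,-0.7778,-0.1825,0.375,0,60],[0,0,-0.8889,-0.2083,0.4278,0,60]],
])

```text
time: 12.05
tool_pos: [432.6, 250.8, 138.4]
tcp_rot: [-179.9, 0.1, 77.0]
ft_force: [0.5, -0.2, 0.8]
finger_gap: 60.2
grip_force: 0.0
```

Call:
run_rows([
  [[0,0,-0.1111,0,0,0,60],[0,0,-0.2222,0,0,0,60],[0,0,-0.3333,0,0,0,60],[0,0,-0.4444,0,0,0,60],[0,0,-0.5556,0,0,0,60],[0,0,-0.6667,0,0,0,60],[0,0,-0.7222,0,0,0,60],[0,0,-0.7222,0,0,0,60]],
])

```text
time: 13.05
tool_pos: [433.1, 251.5, 138.6]
tcp_rot: [-179.9, -0.1, 141.7]
ft_force: [0.4, -0.2, -0.0]
finger_gap: 59.9
grip_force: 0.0
```

```bash
python3 - <<'E'
from h import *
s=snap('wrist','w8.png'); np.save('w8.npy',s,allow_pickle=True)
x=r.sense();print(x['time'],x['tool_pos'],x['tcp_rot'],x['joint_pos'])
for d in (50,35,25): print(fitbox(s,packmask(s,d),(434,252,-38),(64,40,22)))
E
```

```text
13.1 [433.2778122  251.60307971 138.84822635] [-1.79901793e+02 -5.09338105e-02  1.41578542e+02] [ 2.42782100e+01 -4.18294486e+00  1.06971521e+02  2.22655915e-04
  7.73220535e+01 -2.73004249e+01]
(array([435.5, 252. , -36.4]), np.float64(0.945))
(array([435.6, 252. , -36.8]), np.float64(0.937))
(array([435.5, 252. , -36.8]), np.float64(0.925))
```

View pics/w8.png

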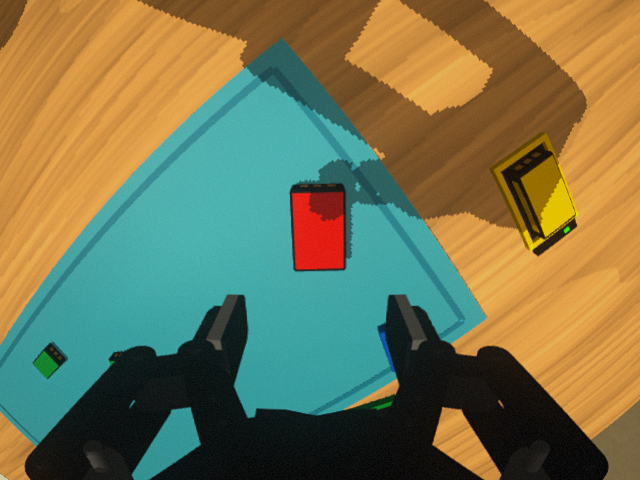

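Converted, 132 mm is 0.33, 120 mm is 0.3, -1 degrees is -0.0111.

Call:
run_rows([
  [[0,0,-0.0111,-0.0015,0.0013,0.1125,60],[0,0,-0.0111,-0.0015,0.0013,0.225,60],[0,0,-0.0111,-0.0015,0.0013,0.3,60],[0,0,-0.0111,-0.0015,0.0013,0.33,60],[0,0,-0.0111,-0.0015,0.0013,0.33,60],[0,0,-0.0111,-0.0015,0.0013,0.33,30],[0,0,-0.0111,-0.0015,0.0013,0.33,30],[0,0,-0.0111,-0.0015,0.0013,0.33,30]],
], grip_force=40)

```text
time: 14.1
tool_pos: [436.3, 252.7, 9.8]
tcp_rot: [179.8, 0.1, 142.7]
ft_force: [-1.1, 0.7, 7.1]
finger_gap: 39.3
grip_force: 41.9
```

Call:
run_rows([
  [[0,0,0,0,0,-0.0875,30],[0,0,0,0,0,-0.2125,30],[0,0,0,0,0,-0.33,30]],
], grip_force=40)

```text
time: 14.48
tool_pos: [434.6, 251.9, 141.8]
tcp_rot: [180.0, 0.0, 142.7]
ft_force: [0.3, 0.1, -1.9]
finger_gap: 39.2
grip_force: 41.1Traceback (most recent call last):
```

```bash
python3 -c "
from h import *
for f in('w5','w3','w4'):
  s=load(f+'.npy')
s=load('w5.npy');v=ground(s,[(329,71),(398,34)],9,True);print(v)
e=v[0]-v[1];print(np.hypot(*e))
print(tool([434.6,252.1,140,142.7],[547,-382,140,164]))"
```

```text
  File "<string>", line 4, in <module>
    s=load(f+'.npy')
  File "h.py", line 8, in load
    def load(f): return np.load(f,allow_pickle=True).item()
                        ~~~~~~~^^^^^^^^^^^^^^^^^^^^^
    fid = stack.enter_context(open(os.fspath(file), "rb"))
                              ~~~~^^^^^^^^^^^^^^^^^^^^^^^
FileNotFoundError: [Errno 2] No such file or directory: 'w4.npy'
```

```bash
python3 -c "
from h import *
s=load('w5.npy');v=ground(s,[(329,71),(398,34)],9,True);print(v)
print(tool([434.6,252.1,140,142.7],[547,-382,140,164]))"
```

```text
[[ 512.75533288 -346.75809872]
 [ 496.52222532 -403.47687674]]
[ -21.3 -473.7 -436.3    0. ]
```

Converted, -283.7 mm is -0.7093, -252 mm is -0.63.

Call:
run_rows([
  [[0,0,0,-0.065,-0.06,0,30],[0,0,0,-0.15,-0.1375,0,30],[0,0,0,-0.245,-0.225,0,30],[0,0,0,-0.345,-0.3175,0,30],[0,0,0,-0.445,-0.41,0,30],[0,0,0,-0.54,-0.4975,0,30],[0,0,0,-0.63,-0.58,0,30],[0,0,0,-0.7093,-0.6533,0,30]],
])

```text
time: 15.48
tool_pos: [502.2, -129.8, 140.5]
tcp_rot: [180.0, 0.0, 142.7]
ft_force: [0.5, 0.5, -1.2]
finger_gap: 38.7
grip_force: 41.1
```

Call:
run_rows([
  [[0,0,-0.0444,-0.09,-0.0825,0,30],[0,0,-0.0889,-0.1825,-0.1675,0,30],[0,0,-0.1333,-0.275,-0.2525,0,30],[0,0,-0.1778,-0.36,-0.33,0,30],[0,0,-0.2222,-0.43,-0.395,0,30],[0,0,-0.2367,-0.475,-0.4375,0,30],[0,0,-0.2367,-0.475,-0.4375,0,30],[0,0,-0.2367,-0.475,-0.4375,0,30]],
])

```text
time: 16.48
tool_pos: [547.0, -381.6, 139.8]
tcp_rot: [180.0, -0.0, 164.0]
ft_force: [-0.3, 0.3, -1.6]
finger_gap: 38.9
grip_force: 41.1
```

```bash
python3 - <<'E'
from h import *
s=snap('wrist','w9.png'); np.save('w9.npy',s,allow_pickle=True)
x=r.sense();print(x['time'],x['tool_pos'],x['tcp_rot'],x['joint_pos'])
E
```

```text
16.525 [ 547.12504605 -381.23022122  139.95277906] [ 1.79974352e+02 -2.36296053e-02  1.64011380e+02] [-3.92795967e+01  2.08279895e+01  7.93400487e+01  1.44401429e-02
  7.98638074e+01 -1.13293516e+02]
```

View pics/w9.png

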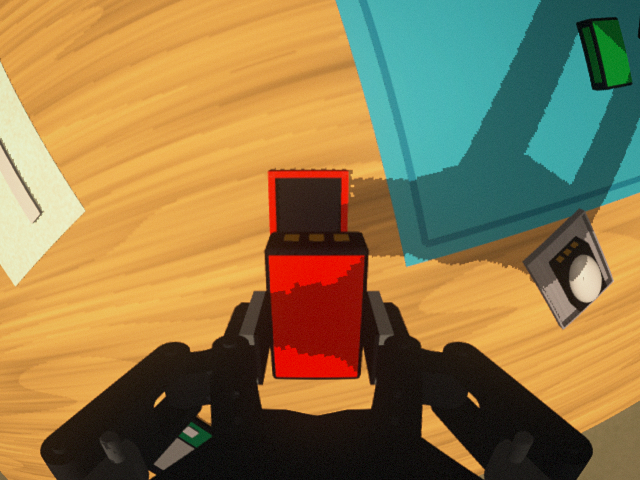

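```bash
python3 -c "
from h import *
s=load('w9.npy')
c,a,l=edge(s,[(268.5,170),(350,170)],9,42);print(c,a,l)
w=ground(s,[(270.5,232),(348,232)],9,True);print(w, w.mean(0))
v=ground(s,[(267,256),(366,256),(272,378),(360,378)],154,True);print(v.round(1),v.mean(0))
a=np.radians(164);A=np.array([[np.cos(a),np.sin(a)],[np.sin(a),-np.cos(a)]])
print('tool shift',A@(c-np.array([547,-382])),'pack',A@(v.mean(0)-[547,-382]),'sides',A@(w.mean(0)-[547,-382]))"
```

```text
[ 544.9 -386.8] 163.8 60.5
[[ 542.49923731 -417.42505664]
 [ 559.1499181  -359.76475354]] [ 550.82457771 -388.59490509]
[[ 512.9 -391.3]
 [ 523.1 -355.8]
 [ 568.5 -408.5]
 [ 579.3 -371.1]] [ 545.93383966 -381.68783998]
tool shift [ 0.69559025 -5.19289459] pack [1.11090206 0.00619385] sides [-5.49422225 -5.28523317]
```

Careful with the scale: shifts go in shares of 400 mm and turns go in shares of 90 degrees. That gives: 128.5 mm is 0.3213, -4.7 mm is -0.0118, 0.1 degrees is 0.0011.

Call:
run_rows([
  [[0,0,0.0011,0,-0.0118,0.1,30],[0,0,0.0011,0,-0.0118,0.2125,30],[0,0,0.0011,0,-0.0118,0.2875,30],[0,0,0.0011,0,-0.0118,0.3213,30],[0,0,0.0011,0,-0.0118,0.3213,30],[0,0,0.0011,0,-0.0118,0.3213,56],[0,0,0.0011,0,-0.0118,0.3213,56]],
])

```text
time: 17.4
tool_pos: [546.4, -386.8, 12.4]
tcp_rot: [-180.0, 0.1, 163.9]
ft_force: [-0.5, -0.9, -1.2]
finger_gap: 55.6
grip_force: 0.0
```

Call:
run_rows([
  [[0,0,0,0,0,-0.075,58],[0,0,0,0,0,-0.2,58],[0,0,0,0,0,-0.3213,58],[0,0,0,0,0,-0.3213,58]],
])

```text
time: 17.9
tool_pos: [548.9, -389.1, 147.2]
tcp_rot: [-179.7, 0.6, 163.9]
ft_force: [-0.7, 0.2, 0.6]
finger_gap: 58.3
grip_force: 0.0
```

```bash
python3 - <<'E'
from h import *
s=snap('wrist','w10.png'); np.save('w10.npy',s,allow_pickle=True)
x=r.sense();print(x['time'],x['tool_pos'],x['tcp_rot'])
print(tool([545.7,-386.5,140,163.9],[461,-90,140,182]))
E
```

```text
17.95 [ 547.55556252 -388.01911457  143.79905169] [-179.85210891    0.33596719  163.89957539]
[-18.1 163.6 261.4   0. ]
```

View pics/w10.png

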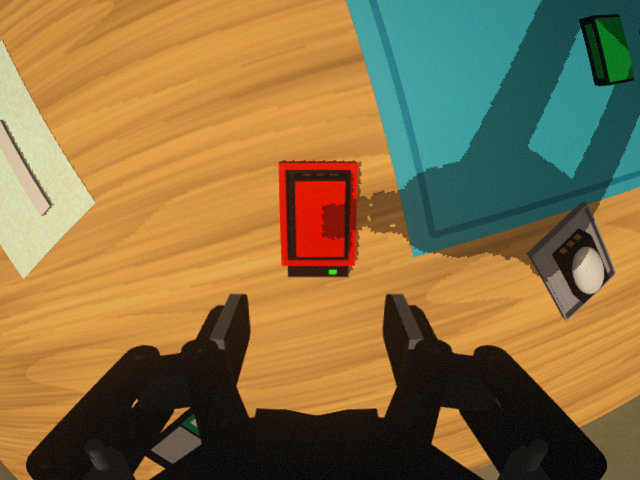

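Converted, 261.4 mm is 0.6535, 240 mm is 0.6, -18.1 degrees is -0.2011.

Call:
run_rows([
  [[0,0,-0.0444,0.045,0.0725,0,60],[0,0,-0.0778,0.11,0.175,0,60],[0,0,-0.1111,0.18,0.2875,0,60],[0,0,-0.1444,0.25,0.4,0,60],[0,0,-0.1778,0.3175,0.5075,0,60],[0,0,-0.2,0.375,0.6,0,60],[0,0,-0.2011,0.409,0.6535,0,60],[0,0,-0.2011,0.409,0.6535,0,60]],
])

```text
time: 18.95
tool_pos: [460.0, -88.5, 138.6]
tcp_rot: [179.9, -0.1, -177.9]
ft_force: [0.0, -0.4, 0.1]
finger_gap: 59.9
grip_force: 0.0
```

```bash
python3 - <<'E'
from h import *
s=snap('wrist','w11.png'); np.save('w11.npy',s,allow_pickle=True)
x=r.sense();print(x['time'],x['tool_pos'],x['tcp_rot'])
for d in (50,35): print(fitbox(s,packmask(s,d),(461,-90,2),(64,40,22)))
E
```

```text
19.0 [460.52791956 -89.5761871  138.98076491] [ 1.79986479e+02 -7.71161741e-02 -1.77909544e+02]
(array([462.1, -87.7,   2.5]), np.float64(0.941))
(array([467.6, -87.5,   2. ]), np.float64(0.84))
```

View pics/w11.png

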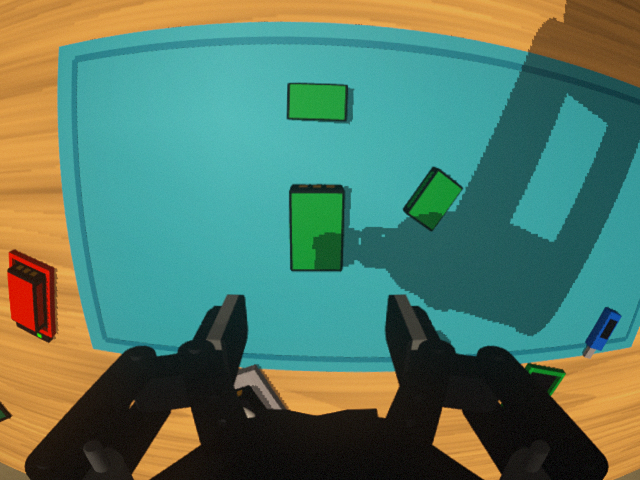

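Converted, 132 mm is 0.33, 120 mm is 0.3, -0.3 degrees is -0.0033.

Call:
run_rows([
  [[0,0,-0.0033,-0.0013,0.0025,0.1125,60],[0,0,-0.0033,-0.0013,0.0025,0.225,60],[0,0,-0.0033,-0.0013,0.0025,0.3,60],[0,0,-0.0033,-0.0013,0.0025,0.33,60],[0,0,-0.0033,-0.0013,0.0025,0.33,60],[0,0,-0.0033,-0.0013,0.0025,0.33,30],[0,0,-0.0033,-0.0013,0.0025,0.33,30],[0,0,-0.0033,-0.0013,0.0025,0.33,30]],
], grip_force=40)

```text
time: 20.0
tool_pos: [463.3, -89.7, 9.7]
tcp_rot: [-179.9, 0.2, -177.7]
ft_force: [-0.4, -1.0, 7.2]
finger_gap: 39.1
grip_force: 41.5
```

Call:
run_rows([
  [[0,0,0,0,0,-0.0875,30],[0,0,0,0,0,-0.2125,30],[0,0,0,0,0,-0.33,30]],
], grip_force=40)

```text
time: 20.38
tool_pos: [461.4, -89.0, 141.7]
tcp_rot: [-180.0, 0.0, -177.7]
ft_force: [1.1, -0.6, -0.8]
finger_gap: 39.1
grip_force: 40.8
```

```bash
python3 -c "
from h import *
print(tool([461.5,-89,140,182.3],[657,162,140,164]))"
```

```text
[  18.3 -205.4  243.     0. ]
```

Converted, 243 mm is 0.6075, 215 mm is 0.5375, 18.3 degrees is 0.2033.

Call:
run_rows([
  [[0,0,0.0333,-0.04,0.0475,0,30],[0,0,0.0667,-0.11,0.13,0,30],[0,0,0.1,-0.195,0.23,0,30],[0,0,0.1333,-0.285,0.3375,0,30],[0,0,0.1667,-0.375,0.4425,0,30],[0,0,0.2033,-0.455,0.5375,0,30],[0,0,0.2033,-0.5135,0.6075,0,30],[0,0,0.2033,-0.5135,0.6075,0,30]],
])

```text
time: 21.38
tool_pos: [657.7, 164.4, 139.5]
tcp_rot: [180.0, -0.0, 164.2]
ft_force: [-1.3, 0.1, -0.8]
finger_gap: 38.7
grip_force: 40.9
```

Call:
run_rows([
  [[0,0,0,0,0,0,30]],
])

```text
time: 21.5
tool_pos: [656.7, 161.7, 139.7]
tcp_rot: [-180.0, -0.0, 164.0]
ft_force: [-0.5, -0.3, -1.5]
finger_gap: 39.1
grip_force: 40.9
```

```bash
python3 - <<'E'
from h import *
s=snap('wrist','w12.png'); np.save('w12.npy',s,allow_pickle=True)
x=r.sense();print(x['time'],x['tool_pos'],x['tcp_rot'])
E
```

```text
21.55 [656.65695851 161.28317566 139.86744588] [-1.79970664e+02 -2.80946458e-02  1.63984556e+02]
```

View pics/w12.png

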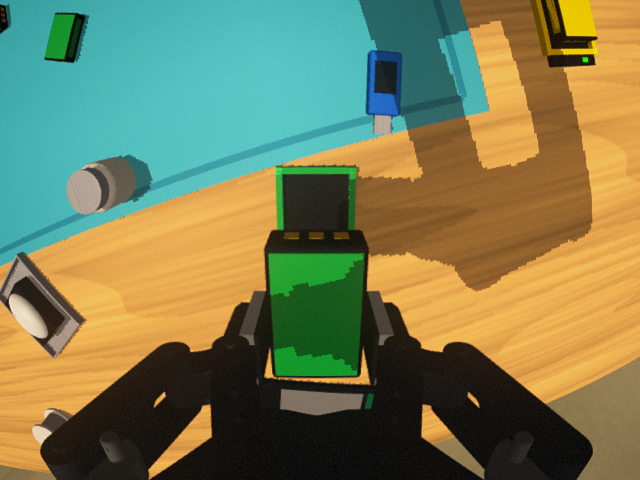

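```bash
python3 -c "
from h import *
s=load('w12.npy')
c,a,l=edge(s,[(276.5,166),(357.5,167)],9,42);print(c,a,l)
w=ground(s,[(277.5,230),(355,230)],9,True)
v=ground(s,[(267,254),(366,254),(272,377),(360,377)],154,True)
a=np.radians(164);A=np.array([[np.cos(a),np.sin(a)],[np.sin(a),-np.cos(a)]]);o=np.array([657,162])
print('tool shift',A@(c-o),'pack',A@(v.mean(0)-o),'sides',A@(w.mean(0)-o))"
```

```text
[653.4 162.3] 163.3 60.0
tool shift [ 3.54323331 -0.70391597] pack [ 2.03498465 -0.79939288] sides [-3.68452427 -0.80086623]
```

Converted, 128.5 mm is 0.3213, 115 mm is 0.2875, 0.3 degrees is 0.0033.

Call:
run_rows([
  [[0,0,0.0033,0.004,0,0.1,30],[0,0,0.0033,0.004,0,0.2125,30],[0,0,0.0033,0.004,0,0.2875,30],[0,0,0.0033,0.004,0,0.3213,30],[0,0,0.0033,0.004,0,0.3213,30],[0,0,0.0033,0.004,0,0.3213,56],[0,0,0.0033,0.004,0,0.3213,56]],
])

```text
time: 22.42
tool_pos: [656.2, 162.2, 12.5]
tcp_rot: [180.0, 0.1, 163.7]
ft_force: [0.2, -0.0, -0.1]
finger_gap: 56.0
grip_force: 0.0
```

Call:
run_rows([
  [[0,0,0,0,0,-0.075,58],[0,0,0,0,0,-0.2,58],[0,0,0,0,0,-0.3213,58],[0,0,0,0,0,-0.3213,58],[0,0,0,0,0,-0.3213,58]],
])

```text
time: 23.05
tool_pos: [655.6, 162.3, 140.2]
tcp_rot: [180.0, 0.0, 163.7]
ft_force: [0.2, -0.9, -0.6]
finger_gap: 58.0
grip_force: 0.0
```

```bash
python3 - <<'E'
from h import *
s=snap('wrist','w13.png'); np.save('w13.npy',s,allow_pickle=True)
x=r.sense();print(x['time'],x['tool_pos'],x['tcp_rot'])
for f,col in(('w7','yellow'),('w10','red'),('w13','green')):
    t=load(f+'.npy')
    hsv=cv2.cvtColor(t['pixels'],cv2.COLOR_BGR2HSV); lo,hi=HUE[col]
    m=cv2.inRange(hsv,(lo,120,40),(hi,255,255)); m[285:]=0; m[:,:265]=0; m[:,375:]=0
    if col!='yellow': m[:150]=0
    cs,h=cv2.findContours(m,cv2.RETR_CCOMP,cv2.CHAIN_APPROX_NONE)
    for c,hh in zip(cs,h[0]):
        if cv2.contourArea(c)>400: print(f,'hole' if hh[3]>=0 else 'outer',cv2.boundingRect(c),*[rect(ground(t,c,z,True)) for z in(9,25)])
E
```

```text
23.1 [654.86926069 162.21284434 138.81947639] [-1.79958601e+02 -8.71866307e-02  1.63702312e+02]
w7 outer (281, 173, 94, 104) [526.4 412.5  85.5  71.5  -3.6] [531.  412.6  80.7  67.4  -3.6]
w7 hole (288, 181, 66, 88) [527.3 417.6  71.7  50.1  -3.2] [531.8 417.5  67.6  47.3  -3.2]
w10 outer (278, 162, 80, 114) [ 549.1 -388.9   93.1   60.5  -16.1] [ 544.7 -387.6   87.8   57.1  -16.1]
w10 hole (285, 169, 66, 19) [ 516.3 -379.7   49.5   13.2   72.9] [ 513.7 -379.    46.7   12.5   72.9]
w13 outer (289, 188, 53, 78) [657.5 160.3  62.1  39.7 -16.4] [652.9 161.7  58.5  37.4 -16.4]
w13 outer (275, 167, 80, 107) [653.5 161.7  85.   59.6 -15.9] [649.1 163.   80.1  56.1 -15.9]
w13 hole (281, 174, 68, 95) [653.6 161.5  75.1  50.2 -15.8] [649.3 162.9  70.7  47.3 -15.8]
```

```bash
python3 - <<'E'
from h import *
t=load('w10.npy');p=t['pixels'].astype(int)
for y in(200,245): print(y,[(x,p[y,x,2]) for x in range(276,362)if x<300 or x>340])
for x in(310,335): print(x,[(y,p[y,x,2]) for y in range(160,282) if y<192 or y>250])
hsv=cv2.cvtColor(t['pixels'],cv2.COLOR_BGR2HSV)
for vm in(90,130,160):
    m=cv2.inRange(hsv,(0,120,vm),(8,255,255)); m[:, :265]=0
    m=cv2.morphologyEx(m,cv2.MORPH_OPEN,np.ones((11,11)))
    for c in cv2.findContours(m,cv2.RETR_EXTERNAL,cv2.CHAIN_APPROX_NONE)[0]:
        if cv2.contourArea(c)>1000: print(vm,cv2.boundingRect(c),rect(ground(t,c,25,True)))
E
```

```text
200 [(276, np.int64(219)), (277, np.int64(217)), (278, np.int64(217)), (279, np.int64(221)), (280, np.int64(223)), (281, np.int64(222)), (282, np.int64(225)), (283, np.int64(224)), (284, np.int64(227)), (285, np.int64(190)), (286, np.int64(104)), (287, np.int64(49)), (288, np.int64(45)), (289, np.int64(52)), (290, np.int64(52)), (291, np.int64(55)), (292, np.int64(50)), (293, np.int64(44)), (294, np.int64(66)), (295, np.int64(176)), (296, np.int64(227)), (297, np.int64(226)), (298, np.int64(224)), (299, np.int64(222)), (341, np.int64(225)), (342, np.int64(224)), (343, np.int64(225)), (344, np.int64(195)), (345, np.int64(121)), (346, np.int64(53)), (347, np.int64(44)), (348, np.int64(43)), (349, np.int64(63)), (350, np.int64(106)), (351, np.int64(135)), (352, np.int64(131)), (353, np.int64(133)), (354, np.int64(134)), (355, np.int64(138)), (356, np.int64(127)), (357, np.int64(117)), (358, np.int64(109)), (359, np.int64(114)), (360, np.int64(116)), (361, np.int64(114))]
245 [(276, np.int64(211)), (277, np.int64(212)), (278, np.int64(211)), (279, np.int64(214)), (280, np.int64(217)), (2
[... 3076 characters left out ...]
(67)), (258, np.int64(43)), (259, np.int64(80)), (260, np.int64(175)), (261, np.int64(212)), (262, np.int64(221)), (263, np.int64(221)), (264, np.int64(220)), (265, np.int64(191)), (266, np.int64(86)), (267, np.int64(45)), (268, np.int64(53)), (269, np.int64(46)), (270, np.int64(60)), (271, np.int64(61)), (272, np.int64(66)), (273, np.int64(55)), (274, np.int64(52)), (275, np.int64(52)), (276, np.int64(96)), (277, np.int64(171)), (278, np.int64(199)), (279, np.int64(199)), (280, np.int64(195)), (281, np.int64(204))]
90 (295, 181, 51, 76) [ 544.1 -385.9   57.9   37.1  -16.1]
130 (295, 181, 50, 76) [ 544.  -386.2   58.    36.   -15.9]
160 (295, 181, 50, 76) [ 544.1 -386.1   57.9   35.9  -16. ]
```

```bash
python3 -c "
from h import *
print(workorder.hand_in())"
```

```text
the job is handed in; nothing more can be done
None
```

The job is handed in at about 23 s: the swollen pack went into the steel tray first, then the yellow, red and green packs into their own cradles. The meter and jar were not touched, and measurements from the last pictures show every pack inside its pocket. I viewed 16 pictures against the limit of 14.

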